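# Weigh two refill cartridges and load the full one

## Task

Two refill cartridges look alike but one is spent. Stand one in each cup of the balance, let go and let it settle; then take the one whose side drops and push it into the dispenser until the stiff seat is fully home against its stop, leaving the lighter one in its cup. Be gentle with the balance, push no harder on the dispenser than a firm press (under 40 N), and leave everything else where it is.

Things in the scene. Friction and masses are not known exactly. Their poses are not given: they have to be found in the camera images.
- cart_a: white upright round refill cartridge, 40 mm diameter, 72 mm tall plus a grey disc (24 mm wide, 3 mm high) on its flat top, which may be pressed; the lower 38 mm must stay free to enter the dispenser; origin: centre of its underside, z up along its axis. Looks just like the other: one is full (150 to 230 g), one spent (70 to 90 g), either may be the full one; the filling can shift 2 mm
- cart_b: white upright round refill cartridge, 40 mm diameter, 72 mm tall plus a grey disc (24 mm wide, 3 mm high) on its flat top, which may be pressed; the lower 38 mm must stay free to enter the dispenser; origin: centre of its underside, z up along its axis. Looks just like the other: one is full (150 to 230 g), one spent (70 to 90 g), either may be the full one; the filling can shift 2 mm
- balance: pivot balance fixed on the table: base plate 110 x 150 x 12 mm, two steel cheeks up to 84 mm high carrying a beam 250 mm long along the balance's y axis, whose pivot (along x) lies 72 mm above the table; origin under the centre of the base
- beam (a joint): tilt of the balance beam, rad: 0 level, -0.09 = left cup fully down, +0.09 = right cup fully down (stops at both ends); it swings freely with light damping and hangs about level when empty. A cup moves about 10 mm up or down from level, and the cup and what stands in it tilt with the beam (about 5 degrees). A loaded cup goes right down to its stop
- cup_left (a point): centre of the floor of the round cup at the balance's +y end: 48 mm inside, 56 mm outside diameter, rim 6 mm above the floor, 110 mm from the pivot; z is the cup's own axis
- cup_right (a point): the same for the cup at the balance's -y end
- dispenser: grey plastic dispenser cradle fixed on the table: block 84 x 84 mm, 60 mm high, round hole in its top, with a 62 mm high housing behind it from 42 to 102 mm along its +x; steel foot plate; origin on the table under the hole
- mouth (a point): centre of the mouth of the dispenser's round hole, flush with the block's top 60 mm above the table; the hole is 42.5 mm wide, chamfered, vertical; z up
- seat (a joint): how far the stiff seat in the hole has been pushed down, m: 0 untouched, 0.010 fully home, against a firm stop. The seat gives way at about 6 N and stays where it is left. Its untouched top lies somewhere anywhere from 6 to 24 mm below the mouth (the stop behind it is set differently each time and not measured), so a cartridge fully home reaches 16 to 34 mm below the mouth: feel for the stop; the force then rises sharply
- tape_roll: bystander: roll of tape lying flat, 72 mm across, 24 mm high; to be left where it is
- collar: bystander: black plastic collar lying flat, 36 mm across, 12 mm high; to be left where it is
- bottle: bystander: green bottle, 66 mm across, 190 mm tall; to be left where it is
- tub: bystander: small white tub with a lid, 68 mm across, 60 mm tall; to be left where it is
- tin: bystander: low round metal tin, 56 mm across, 34 mm tall; to be left where it is
- brush: bystander: hand brush lying on the table; to be left where it is
Not all that is in view belongs to the job. What is shaped like the dispenser but blue or orange is not meant.

How it is judged:
By the outcome, as a careful person would: the job done as asked, in the order asked, and still so for the second after the job is handed in, with the robot touching nothing.
It also fails if it takes over 72 s, if anything falls off the work surface, if the arm or the gripper's body presses on something with over 40 N, if the wrist force passes 120 N, or if a joint passes its speed limit or range.

## Robot

A 6-joint arm with a two-finger parallel gripper is mounted at the origin on the work surface. World frame = base frame: x ahead of the robot, y to its left, z up, the work surface at z = 0. Lengths are in mm, angles in rad, forces in N, time in s.
With the tool pointing down it reaches from about 425 to 950 mm from the base axis. Payload 3.5 kg.
Tool frame: the origin (TCP) lies midway between the tips of the shut fingers; the grasp point (between the pads) lies 19 mm behind it; z points along the fingers, y is the direction in which the jaws open and shut (so a half turn about z gives the same grasp; the last joint's range is limited). The gripper opens to 85 mm and grips with 20 to 120 N. Pads are 22 mm wide; open, the fingers measure 114 mm over their backs; the gripper's body (76 mm by 85 mm) begins 54 mm behind the grasp point. The pads swing forward as they close: fully open they stand 13 mm farther back than shut.
Start: joints at [1.176, 0.286, 1.577, -0, 1.279, -0.15], TCP at [163.558, 654.87, 231.325] pointing down, gripper open.
Joint ranges: [-2.77, 2.77], [-0.9, 2.22], [0.21, 2.48], [-1.53, 4.67], [0.24, 2.81], [-2.84, 2.84]. Speed limits (rad/s): [2.79, 2.79, 3.14, 3.14, 3.14, 3.14].

## Interface

Orientations are given as a rotation vector (axis times angle).
In Python, from bench import state, optics, hand_in gives the robot as it stands. The module is installed in compiled form; this text tells all that it offers.
- The arm moves only by the tool step_arm, never from a script. Its arguments are lists of equal length, an entry for each row: "xyz": the shift along the tool's x, y, z in cm, a list of three; "twist": the turn about the tool's z in degrees. In form: {"xyz": [[tx, ty, tz], ...], "twist": [twist, ...]}. A call has exactly 8 rows; each row is the pose to reach, as a shift and turn from the pose measured when the call began, along the tool's axes at that moment; what a row does not reach only later rows make up. A row lasts 1/8 s, in which the tool goes at most 62.5 mm and 10.7 degrees, less where a joint would pass 70% of its speed; a pose out of reach is approached as far as the arm can. A call with a gripper value outside its range is refused whole. "jaw" is the finger opening in cm, from 0 to 8.54, set as the call begins (left out, the last holds). The fingers move at their own pace and stop on an object; "squeeze" is the grip in N (left out, the last holds). Time passes only in rows, so rows that repeat a pose let the fingers close, or fill a call up. It gives the time, the measured TCP pose, the force and the opening at its end, in the units of the state.
- state(): the state, without advancing time (a new reading comes with each control period).
- optics.read_camera(name): name is "scene" or "top"; returns (picture, depth): 400x640x3 uint8, red, green, blue; 400x640 float32, mm along the optical axis (not along the pixel's ray), 0 where there is no reading.
- optics.camera_info(name): a dict with "camera_matrix" (3x3 intrinsics, pixels), "rvec" (rotation vector, rad) and "tvec" (3), from world to camera coordinates, as OpenCV has them. Camera axes: x right, y down, z forward; pixel columns grow to the right and rows downward; lengths in mm; the calibration is good to about 2 mm. A picture is of the moment at which its call begins. camera_info takes no time and is no camera call.
- hand_in(): hands the job in, once; it reports no verdict.
The state is a dict: "clock": time; "qpos": joint angles; "qvel": joint speeds; "joint_torque": joint torques, N m; "tool_pos": TCP position; "tcp_rot": TCP orientation; "wrist_force": force on the tool from outside, world axes, zero at the start; "torque": the same for the moment, N m; "opening": finger opening in mm.
Only numpy, scipy, OpenCV 4.12 (cv2) and the standard library are available. Lean on these libraries where they do the work, as an engineer would, in place of code of your own. Each camera call takes 0.05 s, during which the arm holds its last target.

## Working session

There is one attempt and no reset: what is moved stays moved. The work goes in short steps, Python scripts to look and compute and a tool call to move; the robot and the scene stay as the last step left them, time stands still between calls to the robot, and variables do not carry over. Pictures are saved under pics/ and viewed, and the job is handed in when it is done.

Besides the shell and the picture viewer there is one more tool, called after "Call:" by a JSON object that holds its "op" and its "data", one argument or row to a line. step_arm: Moves the arm, as the interface text tells. Its arguments: {"type":"object","properties":{"xyz":{"type":"array"},"twist":{"type":"array"},"jaw":{"type":"number"},"squeeze":{"type":"number"}},"required":["xyz","twist"]}

```bash
mkdir -p pics; cat > h.py <<'E'
import numpy as np, cv2
from bench import state, optics, hand_in
def cam(n):
    i=optics.camera_info(n); K=np.array(i["camera_matrix"],float); R=cv2.Rodrigues(np.array(i["rvec"],float))[0]; t=np.array(i["tvec"],float).ravel(); return K,R,t
def ray(n,u,v,z):
    K,R,t=cam(n); c=-R.T@t; d=R.T@np.linalg.inv(K)@np.array([u,v,1.]); return c+d*(z-c[2])/d[2]
def cloud(n,D):
    K,R,t=cam(n); v,u=np.mgrid[:D.shape[0],:D.shape[1]]
    P=np.stack([(u-K[0,2])/K[0,0]*D,(v-K[1,2])/K[1,1]*D,D],-1); W=(P-t)@R; W[D==0]=np.nan; return W
def proj(n,p):
    K,R,t=cam(n); q=K@(R@np.array(p,float)+t); return q[:2]/q[2]
def snap(n,name):
    I,D=optics.read_camera(n); cv2.imwrite(f"pics/{name}.png",I[...,::-1]); np.savez(f"pics/{name}.npz",I=I,D=D); return I,D
E
python3 - <<'E'
from h import *
s=state(); print(s)
for n in("scene","top"):
    snap(n,n+"0"); K,R,t=cam(n); print(n,K.tolist(),(-R.T@t).round(),R.round(2).tolist())
E
```

```text
{'clock': 0.0, 'qpos': array([ 1.17601176e+00,  2.87186985e-01,  1.57816823e+00, -1.29048899e-05,
        1.27861128e+00, -1.49952834e-01]), 'qvel': array([-1.48684018e-04,  9.50819351e-04, -7.78087034e-04,  4.12494966e-05,
        9.03845405e-04, -4.19639191e-04]), 'joint_torque': array([ 2.92602199e-04, -4.05978763e+01, -2.92627054e+01, -1.21225048e-04,
        5.82968481e-03, -1.26458268e-06]), 'tool_pos': array([163.30334949, 654.27138076, 229.93771634]), 'tcp_rot': array([-0.38353839, -3.1174593 ,  0.00359588]), 'wrist_force': array([ 0.26193449,  0.28317322, -0.09293678]), 'torque': array([-0.03626101,  0.05359598, -0.04161934]), 'opening': 85.83016832233969}
scene [[383.1544832869372, 0.0, 316.9811180914302], [0.0, 383.1544832869372, 195.86698436005562], [0.0, 0.0, 1.0]] [965. 733. 864.] [[-0.85, 0.53, 0.01], [0.32, 0.53, -0.78], [-0.42, -0.66, -0.62]]
top [[426.30742453730875, 0.0, 312.3485770952321], [0.0, 426.30742453730875, 193.05821660101236], [0.0, 0.0, 1.0]] [ 330.  -95. 1460.] [[0.01, -1.0, -0.0], [-0.99, -0.01, -0.1], [0.1, 0.0, -1.0]]
```

View pics/scene0.png

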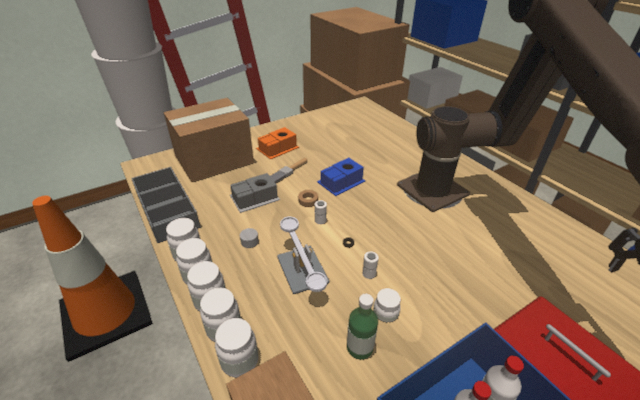

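View pics/top0.png

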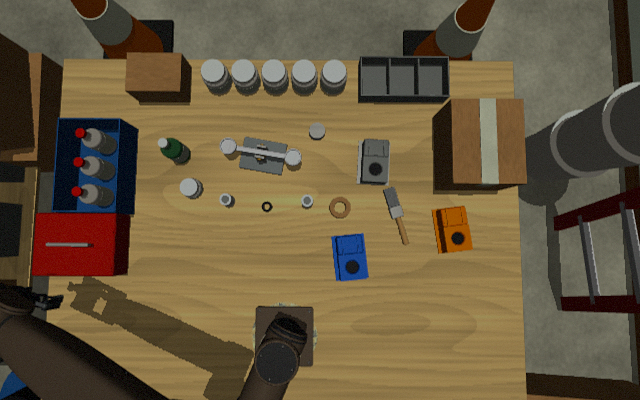

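Top view: cartridges at (227,200) and (307,201). Lookalikes are the tub (191,187), the back jars (215–333,75) and the tin (317,131). The grey dispenser is at (374,160); blue (350,257) and orange (453,229) are decoys. The balance is at (262,153).

```bash
python3 - <<'E'
from h import *
I=np.load("pics/top0.npz"); D=I["D"]; I=I["I"]
c=I[110:220,170:410]; cv2.imwrite("pics/crop_top.png",cv2.resize(c,(792,363),interpolation=cv2.INTER_CUBIC)[...,::-1])
S=np.load("pics/scene0.npz")["I"]; c=S[160:300,220:400]; cv2.imwrite("pics/crop_sc.png",cv2.resize(c,(770,599),interpolation=cv2.INTER_CUBIC)[...,::-1])
W=cloud("top",D)
for nm,(u,v) in dict(a=(227,200),b=(307,201),tub=(191,187),cupL=(228,146),cupR=(293,157),hole=(374,168),tin=(317,131),tape=(340,195),disp=(366,165),house=(374,150),table=(280,230)).items(): print(nm,W[v,u].round(1))
E
```

```text
a [444.7 187.9  73.1]
b [442.8 -73.4  75.1]
tub [488.6 311.8  56.9]
cupL [624.3 189.5  71.6]
cupR [586.1 -26.8  84.8]
hole [ 557.9 -297.2   42.6]
tin [ 687.  -105.2   29.3]
tape [ 470.3 -185.6   -0.6]
disp [ 564.9 -268.2   60.8]
house [ 616.4 -295.7   56.9]
table [349.   18.8   5.1]
```

View pics/crop_top.png

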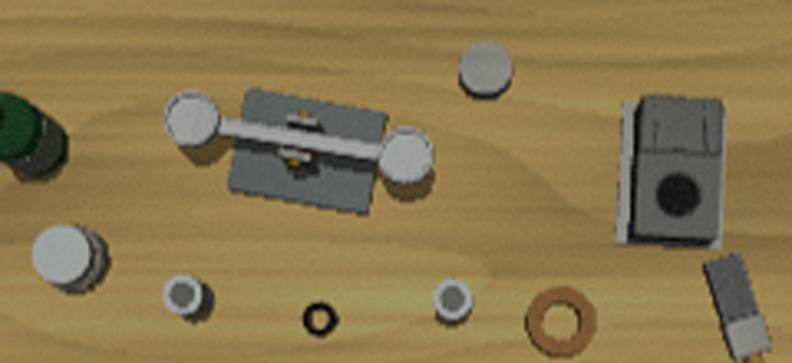

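View pics/crop_sc.png

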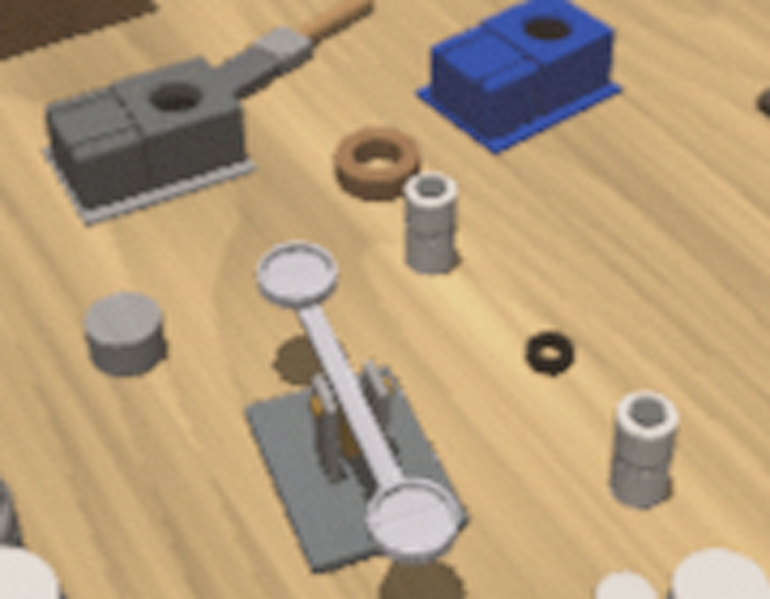

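```bash
cat > meas.py <<'E'
from h import *
def blob(n,I,lo,hi,win):
    x0,x1,y0,y1=win; hsv=cv2.cvtColor(I,cv2.COLOR_RGB2HSV); m=cv2.inRange(hsv,np.array(lo),np.array(hi))[y0:y1,x0:x1]
    k,l,st,c=cv2.connectedComponentsWithStats(m); 
    return [(c[i]+[x0,y0],st[i,4],st[i,2:4]) for i in range(1,k) if st[i,4]>15]
E
python3 - <<'E'
from meas import *
T=np.load("pics/top0.npz")["I"];S=np.load("pics/scene0.npz")["I"]
for n,I,L in(("top",T,[(227,200),(307,201),(228,146),(293,157),(374,168)]),("scene",S,[(371,258),(320,205),(316,281),(289,224),(261,183)])):
  hsv=cv2.cvtColor(I,cv2.COLOR_RGB2HSV)
  for u,v in L:
    print(n,u,v); print(hsv[v-10:v+11:1,u-12:u+13,2]) if u in(227,371) else 0
def thr(n,I,w,lo,z,sat=60):
  for c,a,wh in blob(n,I,(0,0,lo),(180,sat,255),w): print(n,c.round(1),a,wh,ray(n,*c,z).round(1))
print("carts top");thr("top",T,(215,240,188,213),120,72);thr("top",T,(295,320,190,213),120,72)
print("cups");thr("top",T,(215,242,132,162),120,78);thr("top",T,(280,306,144,172),120,78)
print("scene carts");thr("scene",S,(355,385,245,285),160,72);thr("scene",S,(308,332,195,228),160,72)
print("scene cups");thr("scene",S,(300,334,268,296),130,78);thr("scene",S,(276,302,213,235),130,78)
for n,I,w in(("top",T,(364,384,158,178)),("scene",S,(250,275,176,190))):
  for c,a,wh in blob(n,I,(0,0,0),(180,255,45),w): print("hole",n,c.round(1),a,wh,ray(n,*c,60).round(1))
E
```

```text
top 227 200
[[160 157 158 159 156 160 159 158 158 157 160 162 158 160 159 158 158 159
  160 161 159 160 159 158 157]
 [152 156 153 153 154 157 155 152 154 156 155 154 153 152 157 153 155 154
  152 155 156 153 153 151 155]
 [148 152 151 150 155 151 148 148 152 153 150 151 152 151 152 153 150 155
  150 154 151 150 151 148 151]
 [154 155 154 154 154 159 157 155 154 160 153 152 154 139 150 157 159 156
  157 159 159 157 156 158 156]
 [159 156 158 159 157 155 158 158 166 165 166 165 162 134 135 136 162 158
  161 160 158 157 159 161 156]
 [160 158 159 160 158 159 164 163 135 138 135 140 160 165 141  93 132 135
  164 158 160 158 160 158 159]
 [157 156 159 158 156 160 163 137  88  88  85  91 129 149 163 128  45  74
  137 160 158 161 157 158 159]
 [157 159 159 157 155 166 150  96  87  90  91  90  87 105 172 161  49  42
   79 145 160 158 156 158 156]
 [155 158 158 160 152 165 132  91  90  89  93  92  84  90 168 160  61  47
   55  97 164 159 158 157 158]
 [157 157 160 157 153 159 117  87  93  90  93  91  91  92 168 161  64  46
   56  67 154 162 158 159 156]
 [156 162 157 160 158 161 139  88  92 
[... 3337 characters left out ...]
 120 118 117 151
  203 219 215 214 207 205 205]]
scene 320 205
scene 316 281
scene 289 224
scene 261 183
carts top
top [224.8 198.5] 74 [12 12] [449.8 195.4  72. ]
top [306.5 199.9] 75 [12 13] [446.5 -71.8  72. ]
cups
top [227.3 145.3] 205 [17 17] [625.1 190.5  78. ]
top [238.8 147.9] 27 [6 6] [616.7 152.4  78. ]
top [291.4 156.3] 236 [21 17] [589.7 -21.3  78. ]
scene carts
scene [370.7 256.9] 89 [15 12] [450.5 195.7  72. ]
scene [320.3 204.2] 57 [12  9] [447.3 -71.4  72. ]
scene cups
scene [315.2 279.3] 397 [29 23] [625.2 185.9  78. ]
scene [288.9 223.1] 223 [19 15] [580.3 -38.8  78. ]
scene [292.6 232.7] 23 [8 4] [591.2   3.6  78. ]
hole top [374.9 168.7] 123 [13 12] [ 552.8 -297.9   60. ]
```

```bash
python3 - <<'E'
from h import *
d=np.load("pics/top0.npz");T=d["I"];Wt=cloud("top",d["D"]); d=np.load("pics/scene0.npz");S=d["I"];Ws=cloud("scene",d["D"])
def up(I,w,name,k):
    x0,x1,y0,y1=w; c=cv2.resize(I[y0:y1,x0:x1],None,fx=k,fy=k,interpolation=cv2.INTER_CUBIC)
    return c[...,::-1]
a=[up(T,(212,244,130,162),'',12),up(T,(278,310,142,174),'',12)]
b=[up(S,(298,334,264,300),'',10.667),up(S,(272,308,206,242),'',10.667)]
a=cv2.resize(np.vstack([np.hstack(a),np.hstack(b)]),(600,600)); cv2.imwrite("pics/cups.png",a)
for W,n,L in((Wt,"top",[(227,145),(293,157),(374,153)]),(Ws,"scene",[(315,281),(289,223),(240,187)])):
  for u,v in L: print(n,u,v,np.nanmedian(W[v-3:v+4,u-3:u+4].reshape(-1,3),0).round(1))
# dispenser top pts
for W,n,w in((Wt,"top",(355,395,135,188)),(Ws,"scene",(228,282,172,210))):
  P=W[w[2]:w[3],w[0]:w[1]].reshape(-1,3); P=P[(P[:,2]>52)&(P[:,2]<70)].astype(np.float32); r=cv2.minAreaRect(P[:,:2]); print(n,len(P),r,np.median(P[:,2]))
E
```

```text
top 227 145 [628.2 192.8  72.8]
top 293 157 [585.6 -26.8  86.3]
top 374 153 [ 605.5 -295.5   59.7]
scene 315 281 [626.6 187.7  73.4]
scene 289 223 [584.6 -29.7  87.7]
scene 240 187 [ 627.7 -307.8   60.8]Traceback (most recent call last):
  File "<stdin>", line 13, in <module>
cv2.error: OpenCV(4.12.0) /io/opencv/modules/imgproc/src/convhull.cpp:143: error: (-215:Assertion failed) total >= 0 && (depth == CV_32F || depth == CV_32S) in function 'convexHull'
```

View pics/cups.png

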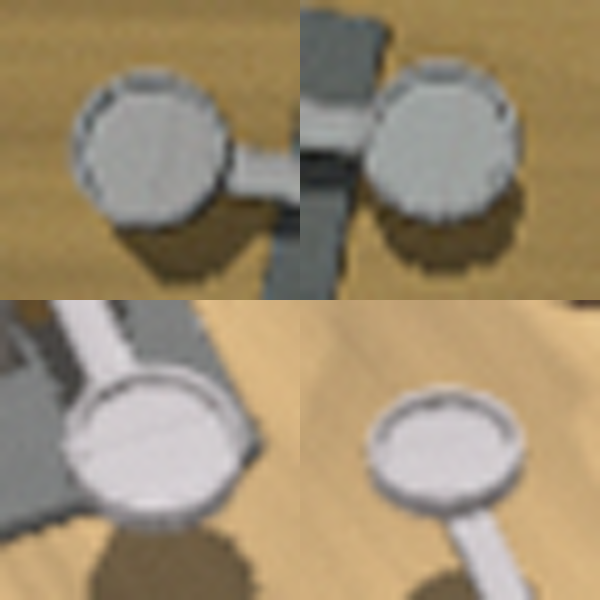

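```bash
cat >> h.py <<'E'
def tri(pt,ps):
    Ps=[]
    for n in("top","scene"):
        K,R,t=cam(n); Ps.append(K@np.c_[R,t])
    X=cv2.triangulatePoints(Ps[0],Ps[1],np.array(pt,float).reshape(2,1),np.array(ps,float).reshape(2,1)).ravel(); return X[:3]/X[3]
def go(p,yaw=None):
    """tool-frame shift (cm) and twist(deg) to reach world p with jaw(y) axis heading yaw deg (mod 180)"""
    s=state(); R=cv2.Rodrigues(np.array(s["tcp_rot"]))[0]; d=R.T@(np.array(p,float)-s["tool_pos"])/10
    tw=0
    if yaw is not None:
        cur=np.degrees(np.arctan2(R[1,1],R[0,1])); tw=-((yaw-cur+90)%180-90)
    print("shift",d.round(2),"twist",round(tw,1),"pos",s["tool_pos"].round(1),"F",s["wrist_force"].round(2),"clk",s["clock"],"q6",s["qpos"][5].round(2),"open",round(s["opening"],1)); return d,tw
E
python3 - <<'E'
from h import *
print(tri((227.6,145.4),(316.1,280.7)),tri((292.4,156.2),(289,223.3)))
for n,L,z in(("top",[((227.6,145.4),77),((292.4,156.2),91)],0),("scene",[((316.1,280.7),77),((289,223.3),91)],0)):
    for p,z in L: print(n,ray(n,*p,z).round(1))
d=np.load("pics/top0.npz");T=d["I"];W=cloud("top",d["D"])
hsv=cv2.cvtColor(T,cv2.COLOR_RGB2HSV)
for nm in("top","scene"):
  d=np.load(f"pics/{nm}0.npz");W=cloud(nm,d["D"]).reshape(-1,3)
  P=W[(W[:,2]>52)&(W[:,2]<68)&(abs(W[:,0]-580)<110)&(abs(W[:,1]+300)<75)]
  r=cv2.minAreaRect(P[:,:2].astype(np.float32)); print(nm,len(P),r)
S=np.load("pics/scene0.npz")["I"]
a=cv2.resize(T[140:190,350:400],(400,400),interpolation=cv2.INTER_CUBIC);b=cv2.resize(S[165:215,225:285],(480,400),interpolation=cv2.INTER_CUBIC)
cv2.imwrite("pics/disp.png",cv2.resize(np.hstack([a,b]),(792,360))[...,::-1])
go((450,195.5,150),90); go((450,195.5,150),0)
E
```

```text
[625.16576657 189.95740839  76.49628573] [587.23830574 -25.01206274  91.4319329 ]
top [625.1 189.8  77. ]
top [587.5 -25.1  91. ]
scene [625.3 190.4  77. ]
scene [586.8 -25.2  91. ]
top 944 ((580.9971923828125, -300.11175537109375), (84.53761291503906, 144.51406860351562), 86.82425689697266)
scene 611 ((584.0802612304688, -302.3954772949219), (92.0734634399414, 145.39886474609375), 86.4951171875)
shift [-38.93 -37.55   8.08] twist -14.0 pos [163.3 654.3 230.1] F [-0.04 -0.57 -0.08] clk 0.1 q6 -0.15 open 85.3
shift [-38.93 -37.55   8.08] twist 76.0 pos [163.3 654.3 230.1] F [-0.04 -0.57 -0.08] clk 0.1 q6 -0.15 open 85.3
```

View pics/disp.png

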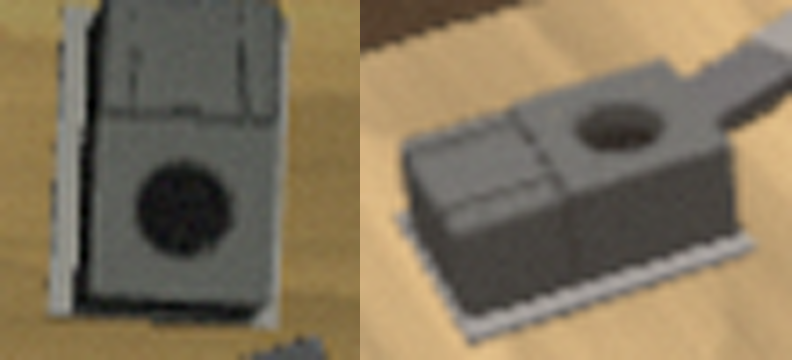

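Call:
{"op": "step_arm", "data": {
  "xyz": [
    [-4.9,-4.7,0.8],
    [-9.7,-9.4,1.6],
    [-14.6,-14.1,2.4],
    [-19.5,-18.8,3.2],
    [-24.3,-23.5,4.0],
    [-29.2,-28.2,4.8],
    [-34.0,-32.9,5.6],
    [-38.9,-37.5,6.4]
  ],
  "twist": [10.7,21.4,32.1,42.8,53.5,64.2,74.9,85.6],
  "jaw": 8.0,
  "squeeze": 40
}}

```text
clock: 1.1
tool_pos: [426.5, 231.6, 171.5]
tcp_rot: [2.405, 2.019, -0.003]
wrist_force: [0.4, 1.1, 0.3]
opening: 79.8
```

```bash
python3 - <<'E'
from h import *
go((450,195.5,110),-10); go((450,195.5,39),-10)
print(ray("top",375.06,168.5,60),ray("scene",260.3,182.1,60),tri((375.06,168.5),(260.3,182.1)))
E
```

```text
shift [-3.14  2.94  6.16] twist 0.0 pos [426.5 231.6 171.5] F [0.44 1.1  0.33] clk 1.1 q6 0.46 open 79.8
shift [-3.13  2.94 13.26] twist 0.0 pos [426.5 231.6 171.5] F [0.44 1.1  0.33] clk 1.1 q6 0.46 open 79.8
[ 553.42691561 -298.27259478   60.        ] [ 555.00589892 -297.90990172   60.        ] [ 554.03911663 -298.68074165   59.02402153]
```

Call:
{"op": "step_arm", "data": {
  "xyz": [
    [-1.6,1.5,2.0],
    [-3.1,2.9,4.0],
    [-3.1,2.9,6.0],
    [-3.1,2.9,9.0],
    [-3.1,2.9,11.5],
    [-3.1,2.9,12.8],
    [-3.1,2.9,13.3],
    [-3.1,2.9,13.3]
  ],
  "twist": [0,0,0,0,0,0,0,0]
}}

```text
clock: 2.1
tool_pos: [449.9, 195.9, 38.9]
tcp_rot: [2.405, 2.019, -0.002]
wrist_force: [-0.6, 0.8, 0.3]
opening: 79.9
```

```bash
python3 - <<'E'
from h import *
go((450,195.5,39),-10); snap("scene","s1");
I=np.load("pics/s1.npz")["I"]; cv2.imwrite("pics/s1c.png",cv2.resize(I[200:300,320:440],(720,600),interpolation=cv2.INTER_CUBIC)[...,::-1])
E
```

```text
shift [-0.04  0.01 -0.01] twist 0.0 pos [449.9 195.9  38.9] F [-0.6   0.77  0.29] clk 2.1 q6 0.38 open 79.9
```

View pics/s1c.png

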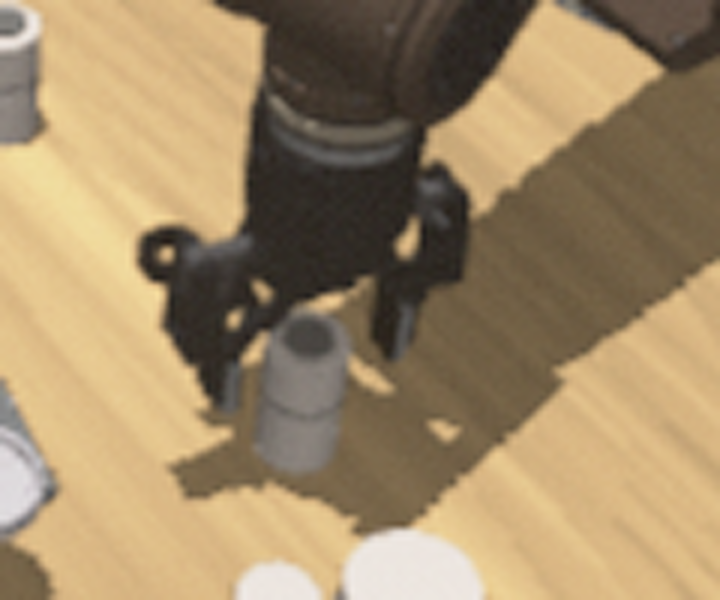

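The crop shows the cartridge at (300,390), centred between the open fingers, with the tips above its groove line. Closing now.

Call:
{"op": "step_arm", "data": {
  "xyz": [
    [0,0,0],
    [0,0,0],
    [0,0,0],
    [0,0,0],
    [0,0,0],
    [0,0,-1.0],
    [0,0,-3.0],
    [0,0,-3.0]
  ],
  "twist": [0,0,0,0,0,0,0,0],
  "jaw": 3.0,
  "squeeze": 40
}}

```text
clock: 3.15
tool_pos: [451.5, 196.3, 70.7]
tcp_rot: [2.403, 2.018, 0.004]
wrist_force: [0.3, -1.0, -1.4]
opening: 38.6
```

```bash
python3 - <<'E'
from h import *
go((450,195.5,69),-10); I,D=snap("scene","s2");go((450,195.5,69),-10)
cv2.imwrite("pics/s2c.png",cv2.resize(I[180:300,320:440],(600,600),interpolation=cv2.INTER_CUBIC)[...,::-1])
go((450,195.5,140),-10);go((625.2,190,140),-10)
E
```

```text
shift [-0.1  -0.13  0.17] twist 0.0 pos [451.5 196.3  70.7] F [ 0.3  -0.99 -1.45] clk 3.15 q6 0.38 open 38.6
shift [-0.07 -0.05  0.07] twist 0.0 pos [450.6 196.1  69.7] F [-0.41 -0.01 -1.88] clk 3.2 q6 0.38 open 38.8
shift [-0.08 -0.03 -7.03] twist 0.0 pos [450.6 196.1  69.7] F [-0.41 -0.01 -1.88] clk 3.2 q6 0.38 open 38.8
shift [ 2.41 17.32 -6.99] twist 0.0 pos [450.6 196.1  69.7] F [-0.41 -0.01 -1.88] clk 3.2 q6 0.38 open 38.8
```

View pics/s2c.png

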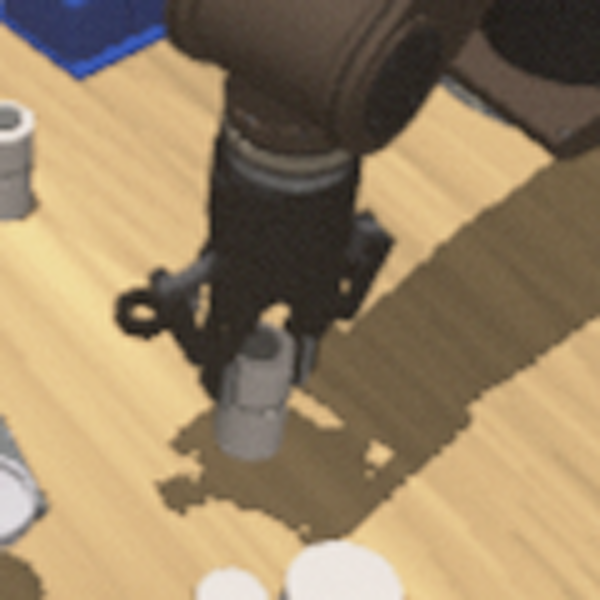

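Call:
{"op": "step_arm", "data": {
  "xyz": [
    [0,0,-4.0],
    [0,0,-7.0],
    [0.4,3.0,-8.0],
    [0.9,7.0,-8.0],
    [1.5,11.0,-8.0],
    [2.0,15.0,-8.0],
    [2.4,17.3,-8.0],
    [2.4,17.3,-8.0]
  ],
  "twist": [0,0,0,0,0,0,0,0]
}}

```text
clock: 4.2
tool_pos: [625.5, 189.4, 148.2]
tcp_rot: [2.406, 2.018, -0.002]
wrist_force: [-0.2, 0.2, -1.1]
opening: 38.5
```

```bash
python3 - <<'E'
from h import *
a,b=snap("top","t3"),snap("scene","s3")
a=cv2.resize(a[0][120:180,210:310],(500,300),interpolation=cv2.INTER_CUBIC);b=cv2.resize(b[0][200:310,250:350],(273,300),interpolation=cv2.INTER_CUBIC)
cv2.imwrite("pics/c3.png",np.hstack([a,b])[...,::-1])
go((625.2,190,120),-10)
E
```

```text
shift [0.05 0.14 2.84] twist 0.0 pos [623.8 189.8 148.4] F [ 0.07 -0.23 -2.23] clk 4.3 q6 0.32 open 38.4
```

View pics/c3.png

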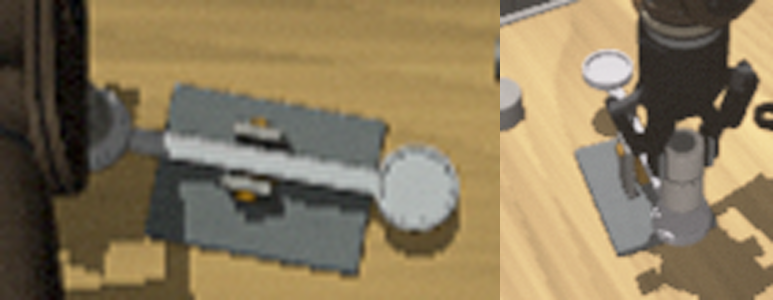

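Call:
{"op": "step_arm", "data": {
  "xyz": [
    [0,0.1,0.8],
    [0,0.1,1.6],
    [0,0.1,2.4],
    [0,0.1,2.9],
    [0,0.1,3.2],
    [0,0.1,3.4],
    [0,0.1,3.5],
    [0,0.1,3.5]
  ],
  "twist": [0,0,0,0,0,0,0,0]
}}

```text
clock: 5.3
tool_pos: [624.8, 189.6, 113.6]
tcp_rot: [2.405, 2.02, -0.003]
wrist_force: [0.1, -0.2, -2.2]
opening: 38.7
```

```bash
python3 - <<'E'
from h import *
go((625.2,190,112),-10); b=snap("scene","s4")[0]
cv2.imwrite("pics/c4.png",cv2.resize(b[200:300,260:360],(600,600),interpolation=cv2.INTER_CUBIC)[...,::-1])
E
```

```text
shift [0.05 0.03 0.16] twist 0.0 pos [624.8 189.6 113.6] F [ 0.06 -0.16 -2.23] clk 5.3 q6 0.31 open 38.7
```

View pics/c4.png

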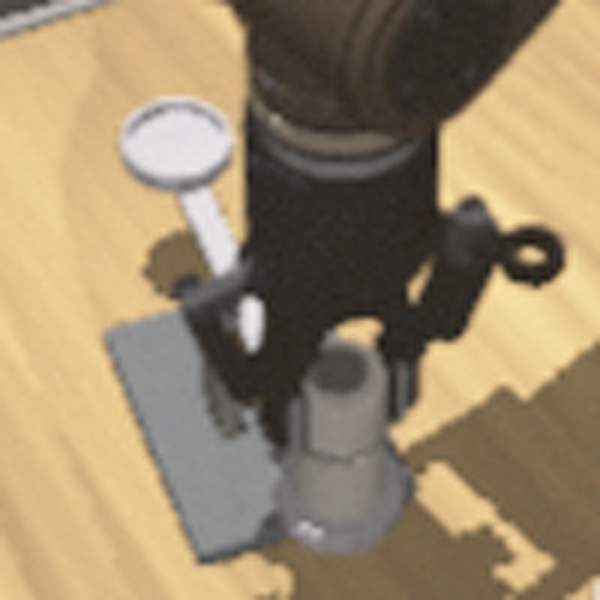

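The cartridge stands in the middle of the left cup (340,500), with its underside just above the floor. I'll lower it slowly and watch the force.

Call:
{"op": "step_arm", "data": {
  "xyz": [
    [0,0,0.1],
    [0,0,0.2],
    [0,0,0.3],
    [0,0,0.4],
    [0,0,0.5],
    [0,0,0.5],
    [0,0,0.5],
    [0,0,0.5]
  ],
  "twist": [0,0,0,0,0,0,0,0]
}}

```text
clock: 6.35
tool_pos: [625.3, 190.0, 111.5]
tcp_rot: [2.405, 2.019, -0.001]
wrist_force: [-3.7, 0.9, 9.7]
opening: 38.6
```

Call:
{"op": "step_arm", "data": {
  "xyz": [
    [0,0,-0.1],
    [0,0,-0.1],
    [0,0,-0.1],
    [0,0,-0.1],
    [0,0,-0.1],
    [0,0,-0.1],
    [0,0,-0.1],
    [0,0,-0.1]
  ],
  "twist": [0,0,0,0,0,0,0,0]
}}

```text
clock: 7.35
tool_pos: [625.2, 190.0, 112.4]
tcp_rot: [2.405, 2.019, -0.002]
wrist_force: [-0.2, -1.2, -1.8]
opening: 38.6
```

Call:
{"op": "step_arm", "data": {
  "xyz": [
    [0,0,0],
    [0,0,0],
    [0,0,0],
    [0,0,0],
    [0,0,0],
    [0,0,0],
    [0,0,-1.0],
    [0,0,-3.0]
  ],
  "twist": [0,0,0,0,0,0,0,0],
  "jaw": 8.0
}}

```text
clock: 8.35
tool_pos: [624.7, 189.9, 142.6]
tcp_rot: [-2.406, -2.02, 0.004]
wrist_force: [0.4, 0.0, -0.2]
opening: 79.9
```

```bash
python3 - <<'E'
from h import *
b=snap("scene","s5")[0]
cv2.imwrite("pics/c5.png",cv2.resize(b[200:300,260:360],(600,600),interpolation=cv2.INTER_CUBIC)[...,::-1])
go((447,-71.7,190),-10);go((447,-71.7,39),-10)
E
```

```text
shift [-28.93 -13.18  -4.36] twist 0.0 pos [627.1 190.4 147.3] F [1.67 0.07 2.74] clk 8.4 q6 0.32 open 79.6
shift [-28.93 -13.26  10.74] twist 0.0 pos [627.1 190.4 147.3] F [1.67 0.07 2.74] clk 8.4 q6 0.32 open 79.6
```

View pics/c5.png

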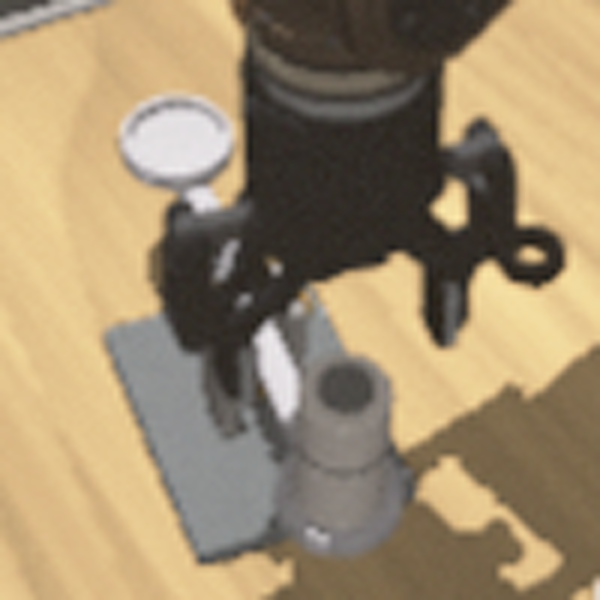

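The cartridge stands alone in the left cup (345,460), slightly tilted outward. Next I'll fetch the second one.

Call:
{"op": "step_arm", "data": {
  "xyz": [
    [0,0,-3.5],
    [0,0,-5.0],
    [-4.8,-2.2,-5.5],
    [-9.7,-4.4,-5.5],
    [-14.5,-6.6,-5.5],
    [-19.5,-8.9,-5.5],
    [-24.5,-11.2,-5.5],
    [-28.9,-13.2,-4.0]
  ],
  "twist": [0,0,0,0,0,0,0,0]
}}

```text
clock: 9.4
tool_pos: [446.7, -73.1, 187.9]
tcp_rot: [2.4, 2.015, 0.009]
wrist_force: [-0.1, -0.2, -0.6]
opening: 79.8
```

```bash
python3 - <<'E'
from h import *
go((447,-71.7,39),-10)
E
```

```text
shift [ 0.15 -0.13 14.89] twist 0.0 pos [446.7 -73.1 187.9] F [-0.06 -0.18 -0.61] clk 9.4 q6 -0.21 open 79.8
```

Call:
{"op": "step_arm", "data": {
  "xyz": [
    [0.1,0,3.0],
    [0.1,0,6.0],
    [0.1,0,9.0],
    [0.1,0,12.0],
    [0.1,0,13.8],
    [0.1,0,14.6],
    [0.1,0,14.9],
    [0.1,0,14.9]
  ],
  "twist": [0,0,0,0,0,0,0,0]
}}

```text
clock: 10.4
tool_pos: [448.7, -72.6, 39.5]
tcp_rot: [2.399, 2.015, 0.01]
wrist_force: [0.1, 0.2, 1.2]
opening: 80.0
```

Call:
{"op": "step_arm", "data": {
  "xyz": [
    [0,0,0],
    [0,0,0],
    [0,0,0],
    [0,0,0],
    [0,0,0],
    [0,0,0],
    [0,0,-2.0],
    [0,0,-2.0]
  ],
  "twist": [0,0,0,0,0,0,0,0],
  "jaw": 3.0
}}

```text
clock: 11.4
tool_pos: [449.5, -72.9, 60.4]
tcp_rot: [2.397, 2.013, 0.012]
wrist_force: [-0.4, -0.0, -0.2]
opening: 38.6
```

```bash
python3 - <<'E'
from h import *
t=snap("top","t6")[0]; b=snap("scene","s6")[0]
a=cv2.resize(t[120:180,210:310],(500,300),interpolation=cv2.INTER_CUBIC);b=cv2.resize(b[190:310,250:350],(250,300),interpolation=cv2.INTER_CUBIC)
cv2.imwrite("pics/c6.png",np.hstack([a,b])[...,::-1])
go((587.2,-25.1,150),-10)
E
```

```text
shift [ 7.06 12.96 -8.97] twist 0.0 pos [448.3 -72.5  59. ] F [-0.62  0.93 -0.14] clk 11.5 q6 -0.21 open 38.8
```

View pics/c6.png

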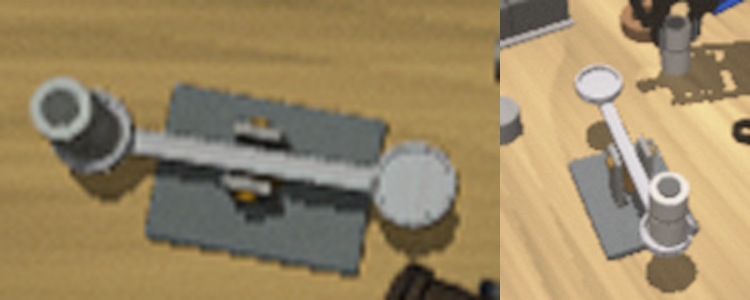

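Left cup is fully down with the first cartridge standing in it (top crop (70,115)); the second cartridge is in the gripper and feels light (about 0.7 N).

Call:
{"op": "step_arm", "data": {
  "xyz": [
    [0,0,-5.0],
    [0,0,-9.0],
    [1.8,3.2,-9.5],
    [3.5,6.5,-9.5],
    [5.3,9.7,-9.5],
    [6.5,12.0,-9.2],
    [7.1,13.0,-9.0],
    [7.1,13.0,-9.0]
  ],
  "twist": [0,0,0,0,0,0,0,0]
}}

```text
clock: 12.5
tool_pos: [587.1, -24.6, 149.0]
tcp_rot: [2.4, 2.016, 0.007]
wrist_force: [-0.1, -0.4, -0.6]
opening: 38.6
```

```bash
python3 - <<'E'
from h import *
b=snap("scene","s7")[0]
cv2.imwrite("pics/c7.png",cv2.resize(b[170:290,240:360],(600,600),interpolation=cv2.INTER_CUBIC)[...,::-1])
go((587.2,-25.1,130),-10)
E
```

```text
shift [-0.02  0.03  1.93] twist 0.0 pos [586.8 -24.8 149.3] F [-0.43 -0.41 -0.6 ] clk 12.55 q6 -0.04 open 38.4
```

View pics/c7.png

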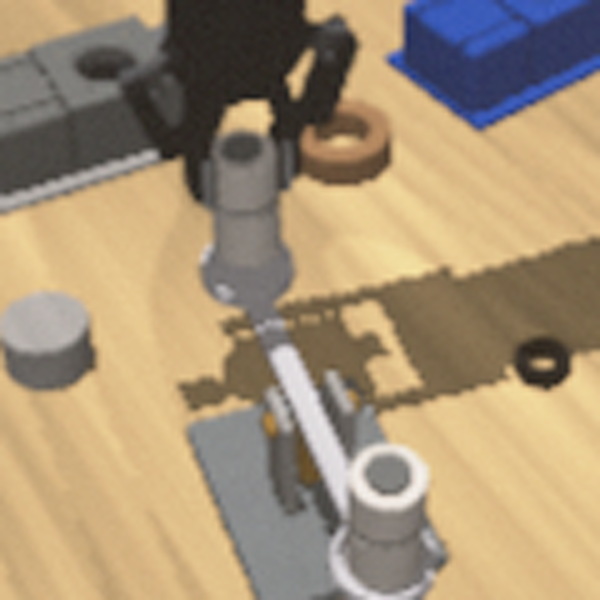

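Call:
{"op": "step_arm", "data": {
  "xyz": [
    [0,0,0.6],
    [0,0,1.1],
    [0,0,1.4],
    [0,0,1.6],
    [0,0,1.6],
    [0,0,1.7],
    [0,0,1.7],
    [0,0,1.8]
  ],
  "twist": [0,0,0,0,0,0,0,0]
}}

```text
clock: 13.55
tool_pos: [587.1, -24.8, 131.5]
tcp_rot: [2.4, 2.016, 0.008]
wrist_force: [-0.7, -0.3, 0.2]
opening: 38.8
```

```bash
python3 - <<'E'
from h import *
b=snap("scene","s8")[0]
cv2.imwrite("pics/c8.png",cv2.resize(b[190:290,260:360],(600,600),interpolation=cv2.INTER_CUBIC)[...,::-1])
go((587.2,-25.1,130),-10)
E
```

```text
shift [-0.03  0.01  0.15] twist 0.1 pos [587.1 -24.8 131.5] F [0.59 0.17 0.55] clk 13.6 q6 -0.04 open 38.4
```

View pics/c8.png

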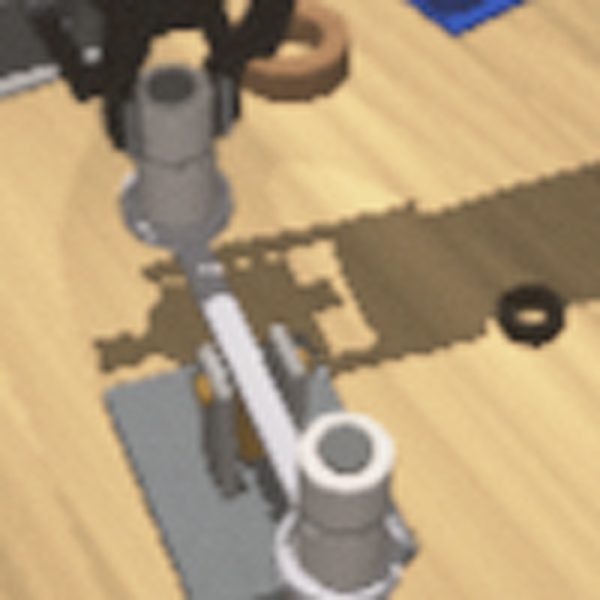

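Call:
{"op": "step_arm", "data": {
  "xyz": [
    [0,0,0.05],
    [0,0,0.1],
    [0,0,0.1],
    [0,0,0.1],
    [0,0,0.1],
    [0,0,0.1],
    [0,0,0.1],
    [0,0,0.1]
  ],
  "twist": [0,0,0,0,0,0,0,0]
}}

```text
clock: 14.6
tool_pos: [587.1, -24.8, 130.5]
tcp_rot: [2.4, 2.016, 0.007]
wrist_force: [-1.4, 0.4, 1.2]
opening: 38.5
```

```bash
python3 - <<'E'
from h import *
go((587.2,-25.1,130),-10)
E
```

```text
shift [-0.02  0.01  0.05] twist 0.1 pos [587.1 -24.8 130.5] F [-1.41  0.38  1.22] clk 14.6 q6 -0.04 open 38.5
```

Call:
{"op": "step_arm", "data": {
  "xyz": [
    [0,0,0],
    [0,0,0],
    [0,0,0],
    [0,0,0],
    [0,0,0],
    [0,0,0],
    [0,0,-0.5],
    [0,0,-2.0]
  ],
  "twist": [0,0,0,0,0,0,0,0],
  "jaw": 8.0
}}

```text
clock: 15.6
tool_pos: [586.4, -24.7, 150.3]
tcp_rot: [2.401, 2.017, 0.006]
wrist_force: [-0.2, -0.1, -0.3]
opening: 79.8
```

Call:
{"op": "step_arm", "data": {
  "xyz": [
    [0,0,-2.0],
    [0,0,-4.0],
    [0,0,-6.0],
    [0,0,-6.0],
    [0,0,-6.0],
    [0,0,-6.0],
    [0,0,-6.0],
    [0,0,-6.0]
  ],
  "twist": [0,0,0,0,0,0,0,0]
}}

```text
clock: 16.6
tool_pos: [585.8, -24.5, 209.7]
tcp_rot: [2.402, 2.017, 0.005]
wrist_force: [-0.1, 1.1, -0.5]
opening: 79.8
```

```bash
python3 - <<'E'
from h import *
t=snap("top","t9")[0]; b=snap("scene","s9")[0]
a=cv2.resize(t[120:180,210:310],(500,300),interpolation=cv2.INTER_CUBIC);b=cv2.resize(b[190:310,250:350],(250,300),interpolation=cv2.INTER_CUBIC)
cv2.imwrite("pics/c9.png",np.hstack([a,b])[...,::-1])
for n in("t9","s9"):
  d=np.load(f"pics/{n}.npz");W=cloud("top" if n=="t9" else "scene",d["D"])
  for c in((628,190),(586,-27)):
    P=W[(np.hypot(W[...,0]-c[0],W[...,1]-c[1])<16)]; P=P[(P[:,2]>120)&(P[:,2]<172)]; print(n,c,len(P),np.percentile(P[:,2],[50,80]).round(1) if len(P) else "")
go((625.2,190,180),-10)
E
```

```text
t9 (628, 190) 74 [143.9 145.7]
t9 (586, -27) 2 [159.8 160. ]
s9 (628, 190) 110 [144.1 145.9]
s9 (586, -27) 55 [164.2 165.6]
shift [21.81  0.14  2.98] twist 0.0 pos [585.9 -24.5 210. ] F [-0.32 -0.01  0.4 ] clk 16.7 q6 -0.04 open 79.8
```

View pics/c9.png

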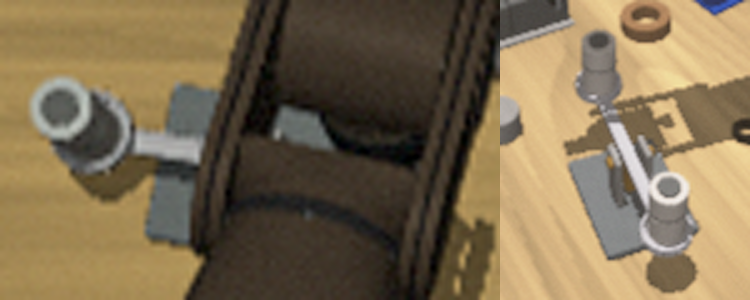

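Two cartridges stand and have settled: left top at z≈144, right top at z≈164. The left one dropped, so it's the full one, which agrees with the wrist force. Now I'll locate it in its cup.

```bash
python3 - <<'E'
from meas import *
T=np.load("pics/t9.npz")["I"];S=np.load("pics/s9.npz")["I"]
a=cv2.resize(T[130:160,210:240],(400,400),interpolation=cv2.INTER_CUBIC);b=cv2.resize(S[250:295,295:340],(400,400),interpolation=cv2.INTER_CUBIC)
cv2.imwrite("pics/c9b.png",np.hstack([a,b])[...,::-1])
for n in("t9","s9"):
  d=np.load(f"pics/{n}.npz");W=cloud("top" if n=="t9" else "scene",d["D"])
  P=W[(np.hypot(W[...,0]-626,W[...,1]-192)<30)]; P=P[(P[:,2]>139)&(P[:,2]<150)]; print(n,len(P),P.mean(0),cv2.minEnclosingCircle(P[:,:2].astype(np.float32)))
E
```

```text
t9 117 [622.66166898 193.53436578 143.27003286] ((622.5258178710938, 195.08953857421875), 20.42330551147461)
s9 164 [626.45321079 194.20636976 143.26862727] ((626.220458984375, 193.2855224609375), 20.006189346313477)
```

View pics/c9b.png

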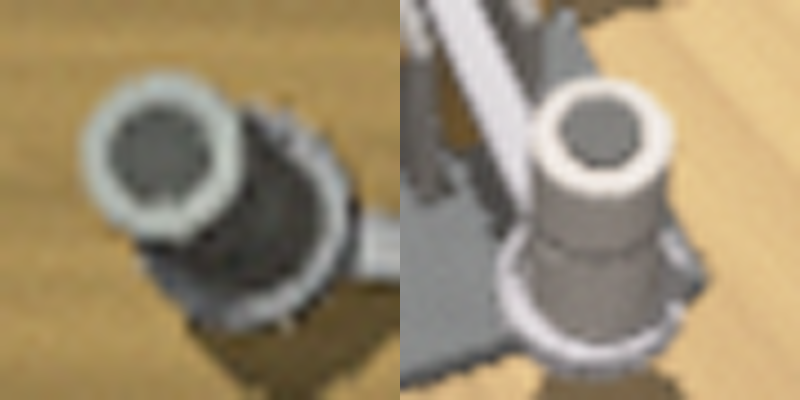

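```bash
python3 - <<'E'
from h import *
go((625,193,180),-10)
E
```

```text
shift [22.1   0.07  2.98] twist 0.0 pos [585.9 -24.5 210. ] F [-0.32 -0.01  0.4 ] clk 16.7 q6 -0.04 open 79.8
```

Call:
{"op": "step_arm", "data": {
  "xyz": [
    [4.0,0,0],
    [8.5,0,0],
    [13.0,0,0],
    [17.5,0,0.5],
    [20.5,0.1,1.5],
    [22.1,0.1,2.5],
    [22.1,0.1,3.0],
    [22.1,0.1,3.0]
  ],
  "twist": [0,0,0,0,0,0,0,0]
}}

```text
clock: 17.7
tool_pos: [624.9, 191.8, 179.0]
tcp_rot: [2.403, 2.016, 0.003]
wrist_force: [-0.4, -0.6, 0.4]
opening: 80.0
```

```bash
python3 - <<'E'
from h import *
go((625,193,111),-10)
E
```

```text
shift [ 0.13 -0.05  6.8 ] twist -0.0 pos [624.9 191.8 179. ] F [-0.45 -0.58  0.41] clk 17.7 q6 0.32 open 80.0
```

Call:
{"op": "step_arm", "data": {
  "xyz": [
    [0.1,0,2.0],
    [0.1,0,4.0],
    [0.1,0,5.5],
    [0.1,0,6.3],
    [0.1,0,6.7],
    [0.1,0,6.8],
    [0.1,0,6.8],
    [0.1,0,6.8]
  ],
  "twist": [0,0,0,0,0,0,0,0]
}}

```text
clock: 18.7
tool_pos: [625.8, 192.7, 111.7]
tcp_rot: [2.402, 2.016, 0.004]
wrist_force: [0.2, -0.1, -0.3]
opening: 79.9
```

Call:
{"op": "step_arm", "data": {
  "xyz": [
    [0,0,0],
    [0,0,0],
    [0,0,0],
    [0,0,0],
    [0,0,0],
    [0,0,0],
    [0,0,0],
    [0,0,0]
  ],
  "twist": [0,0,0,0,0,0,0,0],
  "jaw": 3.0
}}

```text
clock: 19.7
tool_pos: [625.7, 192.8, 112.1]
tcp_rot: [2.402, 2.016, 0.004]
wrist_force: [-2.9, 0.0, 5.5]
opening: 38.6
```

```bash
python3 - <<'E'
from h import *
b=snap("scene","s10")[0]
cv2.imwrite("pics/c10.png",cv2.resize(b[190:300,250:350],(545,600),interpolation=cv2.INTER_CUBIC)[...,::-1])
go((625,193,111),-10)
E
```

```text
shift [ 0.   -0.07  0.1 ] twist 0.0 pos [625.7 192.9 112. ] F [-4.28  0.55  5.02] clk 19.75 q6 0.32 open 38.5
```

View pics/c10.png

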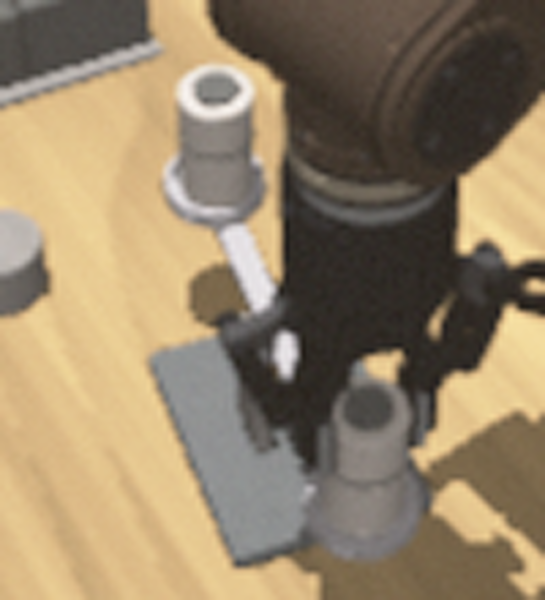

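Both cartridges are in their cups and the heavy one is gripped. I'll lift slowly so the beam eases over with it.

Call:
{"op": "step_arm", "data": {
  "xyz": [
    [0,0,-0.2],
    [0,0,-0.3],
    [0,0,-0.45],
    [0,0,-0.6],
    [0,0,-0.75],
    [0,0,-0.9],
    [0,0,-1.05],
    [0,0,-1.2]
  ],
  "twist": [0,0,0,0,0,0,0,0]
}}

```text
clock: 20.75
tool_pos: [625.6, 192.8, 124.2]
tcp_rot: [2.402, 2.016, 0.004]
wrist_force: [-0.9, -1.1, -1.2]
opening: 38.4
```

Call:
{"op": "step_arm", "data": {
  "xyz": [
    [0,0,-0.15],
    [0,0,-0.3],
    [0,0,-0.45],
    [0,0,-0.6],
    [0,0,-0.75],
    [0,0,-0.9],
    [0,0,-1.1],
    [0,0,-1.3]
  ],
  "twist": [0,0,0,0,0,0,0,0]
}}

```text
clock: 21.75
tool_pos: [625.5, 193.0, 137.2]
tcp_rot: [2.403, 2.016, 0.004]
wrist_force: [0.4, -0.8, -0.6]
opening: 38.1
```

Call:
{"op": "step_arm", "data": {
  "xyz": [
    [0,0,-0.3],
    [0,0,-0.7],
    [0,0,-1.5],
    [0,0,-3.0],
    [0,0,-4.0],
    [0,0,-5.0],
    [0,0,-5.0],
    [0,0,-5.0]
  ],
  "twist": [0,0,0,0,0,0,0,0]
}}

```text
clock: 22.75
tool_pos: [624.9, 193.0, 186.8]
tcp_rot: [2.403, 2.016, 0.003]
wrist_force: [0.3, -1.0, -2.3]
opening: 38.1
```

```bash
python3 - <<'E'
from h import *
b=snap("scene","s11")[0]
cv2.imwrite("pics/c11.png",cv2.resize(b[170:300,240:360],(554,600),interpolation=cv2.INTER_CUBIC)[...,::-1])
go((480,-297,185),-10)
W=cloud("scene",np.load("pics/s0.npz")["D"]) if 0 else None
E
```

```text
shift [-50.77  -5.75   0.21] twist 0.0 pos [624.7 193.  186.4] F [ 0.55 -0.28 -1.12] clk 22.8 q6 0.32 open 38.3
```

View pics/c11.png

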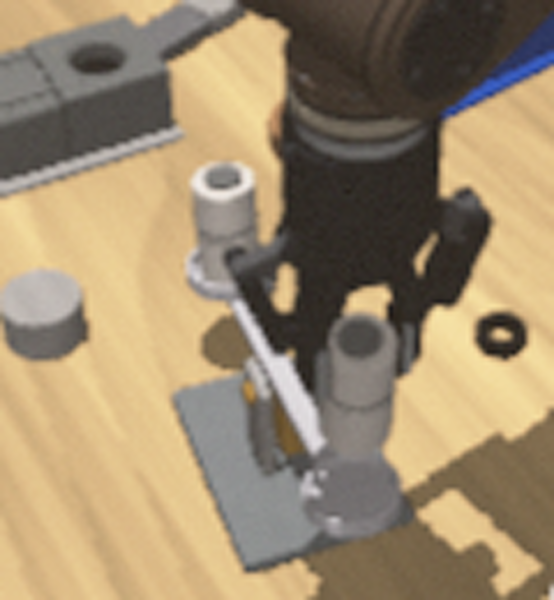

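```bash
python3 - <<'E'
from h import *
go((465,-75,200),-10);go((465,-75,60),-10)
E
```

```text
shift [-29.17 -11.07  -1.35] twist 0.0 pos [624.7 193.  186.4] F [ 0.55 -0.28 -1.12] clk 22.8 q6 0.32 open 38.3
shift [-29.14 -11.13  12.65] twist 0.0 pos [624.7 193.  186.4] F [ 0.55 -0.28 -1.12] clk 22.8 q6 0.32 open 38.3
```

Call:
{"op": "step_arm", "data": {
  "xyz": [
    [-3.0,-3.0,-1.3],
    [-7.0,-6.0,-1.4],
    [-11.5,-9.0,-1.4],
    [-16.0,-11.1,-1.4],
    [-20.5,-11.1,-1.4],
    [-25.0,-11.1,-1.0],
    [-28.0,-11.1,0.5],
    [-29.2,-11.1,3.0]
  ],
  "twist": [0,0,0,0,0,0,0,0]
}}

```text
clock: 23.8
tool_pos: [465.1, -77.3, 156.8]
tcp_rot: [2.404, 2.012, 0.004]
wrist_force: [0.3, -0.1, -1.1]
opening: 38.8
```

```bash
python3 - <<'E'
from h import *
go((465,-75,45),-10)
E
```

```text
shift [ 0.25 -0.12 11.18] twist -0.1 pos [465.1 -77.3 156.8] F [ 0.32 -0.11 -1.13] clk 23.8 q6 -0.2 open 38.8
```

Call:
{"op": "step_arm", "data": {
  "xyz": [
    [0.1,0,3.0],
    [0.1,0,6.0],
    [0.1,0,8.5],
    [0.1,0,10.0],
    [0.1,0,10.7],
    [0.1,0,11.0],
    [0.1,0,11.2],
    [0.1,0,11.3]
  ],
  "twist": [0,0,0,0,0,0,0,0]
}}

```text
clock: 24.8
tool_pos: [466.5, -76.9, 44.4]
tcp_rot: [2.403, 2.012, 0.005]
wrist_force: [0.3, 0.2, -1.0]
opening: 38.5
```

```bash
python3 - <<'E'
from h import *
go((465,-75,42),-10)
b=snap("scene","s12")[0]
cv2.imwrite("pics/c12.png",cv2.resize(b[160:260,260:380],(720,600),interpolation=cv2.INTER_CUBIC)[...,::-1])
E
```

```text
shift [ 0.16 -0.18  0.24] twist -0.1 pos [466.5 -76.9  44.4] F [ 0.3   0.24 -1.  ] clk 24.8 q6 -0.2 open 38.5
```

View pics/c12.png

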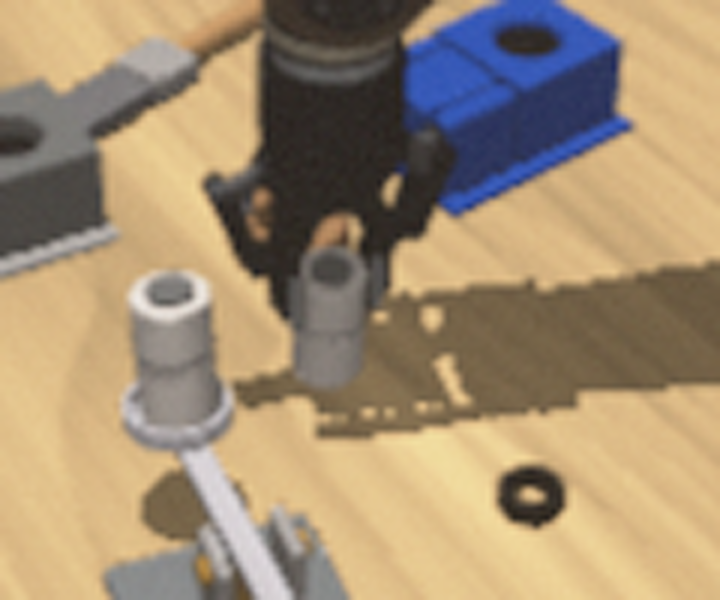

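Call:
{"op": "step_arm", "data": {
  "xyz": [
    [0,0,0.1],
    [0,0,0.15],
    [0,0,0.2],
    [0,0,0.25],
    [0,0,0.3],
    [0,0,0.3],
    [0,0,0.3],
    [0,0,0.3]
  ],
  "twist": [0,0,0,0,0,0,0,0]
}}

```text
clock: 25.85
tool_pos: [466.8, -77.3, 43.3]
tcp_rot: [2.402, 2.013, 0.003]
wrist_force: [-5.8, 0.1, 12.5]
opening: 38.9
```

Call:
{"op": "step_arm", "data": {
  "xyz": [
    [0,0,0],
    [0,0,0],
    [0,0,0],
    [0,0,0],
    [0,0,0],
    [0,0,0],
    [0,0,0],
    [0,0,0]
  ],
  "twist": [0,0,0,0,-6,-16,-26,-36],
  "jaw": 8.0
}}

```text
clock: 26.85
tool_pos: [466.7, -77.2, 43.0]
tcp_rot: [1.655, 2.662, -0.001]
wrist_force: [0.3, 0.5, -0.7]
opening: 79.9
```

Call:
{"op": "step_arm", "data": {
  "xyz": [
    [0,0,0],
    [0,0,0],
    [0,0,0],
    [0,0,0],
    [0,0,0],
    [0,0,0],
    [0,0,0],
    [0,0,0]
  ],
  "twist": [-10,-20,-30,-40,-50,-54,-54,-54]
}}

```text
clock: 27.85
tool_pos: [466.6, -77.2, 43.0]
tcp_rot: [0.268, 3.124, -0.006]
wrist_force: [1.2, -0.4, 0.1]
opening: 80.1
```

```bash
python3 - <<'E'
from h import *
go((467,-77,41),80)
b=snap("scene","s13")[0]
cv2.imwrite("pics/c13.png",cv2.resize(b[160:260,260:380],(720,600),interpolation=cv2.INTER_CUBIC)[...,::-1])
E
```

```text
shift [-0.03  0.03  0.2 ] twist 0.2 pos [466.6 -77.2  43. ] F [ 1.22 -0.39  0.15] clk 27.85 q6 -1.78 open 80.1
```

View pics/c13.png

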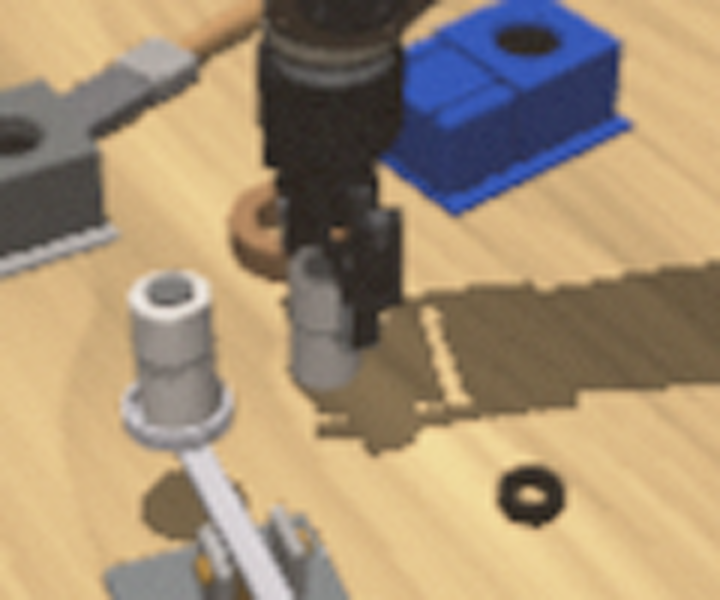

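Call:
{"op": "step_arm", "data": {
  "xyz": [
    [0,0,0.1],
    [0,0,0.2],
    [0,0,0.2],
    [0,0,0.2],
    [0,0,0.2],
    [0,0,0.2],
    [0,0,0.2],
    [0,0,0.2]
  ],
  "twist": [0,0,0,0,0,0,0,0],
  "jaw": 3.0,
  "squeeze": 80
}}

```text
clock: 28.9
tool_pos: [466.9, -77.5, 41.3]
tcp_rot: [0.267, 3.123, -0.007]
wrist_force: [0.2, -2.8, 4.7]
opening: 38.5
```

Call:
{"op": "step_arm", "data": {
  "xyz": [
    [0,0,0],
    [0,0,-2.0],
    [0,0,-4.0],
    [0,0,-7.0],
    [0,0,-9.0],
    [0,0,-9.0],
    [0,0,-9.0],
    [0,0,-9.0]
  ],
  "twist": [0,0,0,0,0,0,0,0]
}}

```text
clock: 29.9
tool_pos: [465.3, -76.5, 129.5]
tcp_rot: [0.268, 3.127, -0.005]
wrist_force: [-0.4, -0.2, -2.6]
opening: 38.5
```

```bash
python3 - <<'E'
from h import *
go((554,-298.3,130),80)
b=snap("scene","s14")[0]
cv2.imwrite("pics/c14.png",cv2.resize(b[140:240,250:370],(720,600),interpolation=cv2.INTER_CUBIC)[...,::-1])
E
```

```text
shift [-12.52 -20.35   0.06] twist 0.2 pos [465.3 -76.5 129.5] F [-0.39 -0.21 -2.59] clk 29.9 q6 -1.78 open 38.5
```

View pics/c14.png

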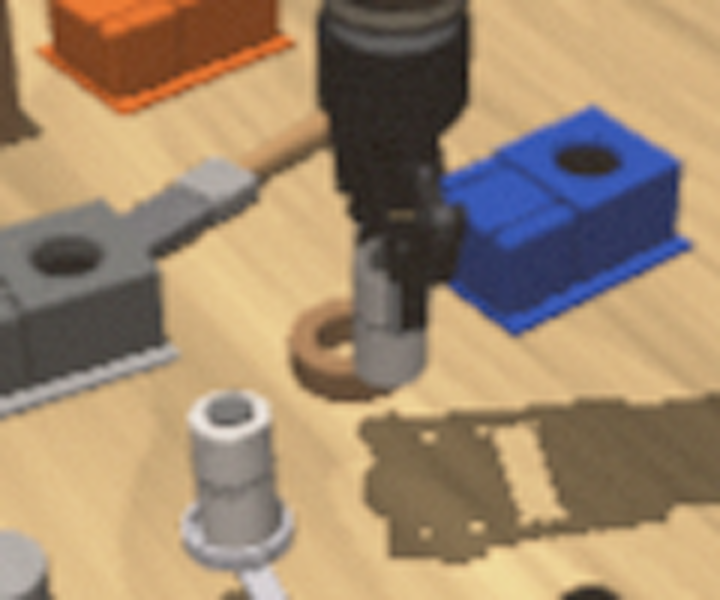

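Call:
{"op": "step_arm", "data": {
  "xyz": [
    [-2.0,-3.2,0],
    [-4.5,-7.3,0],
    [-7.0,-11.4,0],
    [-9.5,-15.5,0],
    [-11.3,-18.5,0],
    [-12.5,-20.4,0],
    [-12.5,-20.4,0.3],
    [-12.5,-20.4,0.5]
  ],
  "twist": [0,0,0,0,0,0,0,0]
}}

```text
clock: 30.95
tool_pos: [553.1, -297.8, 124.5]
tcp_rot: [0.268, 3.128, -0.002]
wrist_force: [-0.2, 0.0, -2.4]
opening: 38.8
```

Call:
{"op": "step_arm", "data": {
  "xyz": [
    [0,0,0.5],
    [0,0,1.0],
    [0,0,1.3],
    [0,0,1.3],
    [0,0,1.3],
    [0,0,1.3],
    [0,0,1.3],
    [0,0,1.3]
  ],
  "twist": [0,0,0,0,0,0,0,0]
}}

```text
clock: 31.95
tool_pos: [553.2, -297.9, 111.6]
tcp_rot: [0.268, 3.128, -0.003]
wrist_force: [0.2, 0.0, -1.8]
opening: 38.8
```

```bash
python3 - <<'E'
from h import *
go((554,-298.3,103),80)
t=snap("top","t15")[0];b=snap("scene","s15")[0]
a=cv2.resize(t[140:190,350:400],(400,400),interpolation=cv2.INTER_CUBIC);b=cv2.resize(b[155:205,230:280],(400,400),interpolation=cv2.INTER_CUBIC)
cv2.imwrite("pics/c15.png",np.hstack([a,b])[...,::-1])
E
```

```text
shift [-0.08 -0.03  0.86] twist 0.2 pos [ 553.2 -297.9  111.6] F [ 0.22  0.04 -1.83] clk 31.95 q6 -2.05 open 38.8
```

View pics/c15.png

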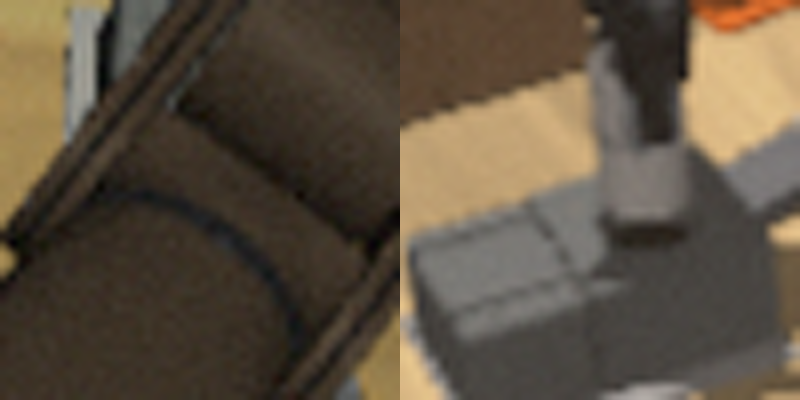

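```bash
python3 - <<'E'
from h import *
I=np.load("pics/s15.npz")["I"]; b=cv2.resize(I[165:200,245:280],(600,600),interpolation=cv2.INTER_CUBIC)
th=np.linspace(0,2*np.pi,60)
for c,z,r,col in(((553.2,-297.9),70.6,20,(255,0,0)),((554,-298.3),60,21.25,(0,255,0))):
  for a in th:
    u=proj("scene",(c[0]+r*np.cos(a),c[1]+r*np.sin(a),z)); q=((u-[245,165]+.5)*600/35).astype(int); cv2.circle(b,tuple(int(x) for x in q),2,col,-1)
cv2.imwrite("pics/c15b.png",b[...,::-1])
E
```

```text
(no output)
```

View pics/c15b.png

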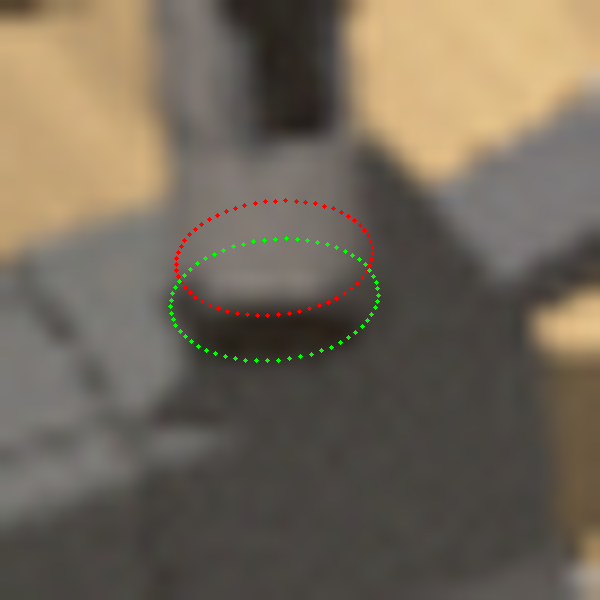

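Call:
{"op": "step_arm", "data": {
  "xyz": [
    [-0.1,0,0.4],
    [-0.1,0,0.8],
    [-0.1,0,0.9],
    [-0.1,0,1.0],
    [-0.1,0,1.1],
    [-0.1,0,1.2],
    [-0.1,0,1.3],
    [-0.1,0,1.3]
  ],
  "twist": [0,0,0,0,0,0,0,0]
}}

```text
clock: 33.05
tool_pos: [554.4, -298.1, 99.1]
tcp_rot: [0.268, 3.128, -0.003]
wrist_force: [-0.4, 0.5, 0.2]
opening: 38.9
```

Call:
{"op": "step_arm", "data": {
  "xyz": [
    [0,0,0.05],
    [0,0,0.1],
    [0,0,0.15],
    [0,0,0.2],
    [0,0,0.25],
    [0,0,0.3],
    [0,0,0.3],
    [0,0,0.3]
  ],
  "twist": [0,0,0,0,0,0,0,0]
}}

```text
clock: 34.05
tool_pos: [555.0, -298.3, 98.8]
tcp_rot: [0.268, 3.127, -0.004]
wrist_force: [-4.0, 3.4, 10.8]
opening: 38.7
```

Call:
{"op": "step_arm", "data": {
  "xyz": [
    [0,0,-0.15],
    [0.1,0.05,-0.15],
    [0.18,0.08,-0.1],
    [0.18,0.08,0.0],
    [0.18,0.08,0.1],
    [0.18,0.08,0.2],
    [0.18,0.08,0.25],
    [0.18,0.08,0.25]
  ],
  "twist": [0,0,0,0,0,0,0,0]
}}

```text
clock: 35.05
tool_pos: [553.4, -296.9, 95.9]
tcp_rot: [0.268, 3.127, -0.002]
wrist_force: [1.9, 2.6, -2.1]
opening: 38.7
```

```bash
python3 - <<'E'
from h import *
print(state()["torque"].round(2)); go((554,-298,98),80)
b=snap("scene","s16")[0]; cv2.imwrite("pics/c16.png",cv2.resize(b[155:205,235:285],(600,600),interpolation=cv2.INTER_CUBIC)[...,::-1])
E
```

```text
[ 0.38 -0.26 -0.01]
shift [-0.08 -0.1  -0.21] twist 0.2 pos [ 553.4 -296.9   95.9] F [ 1.89  2.62 -2.13] clk 35.05 q6 -2.05 open 38.7
```

View pics/c16.png

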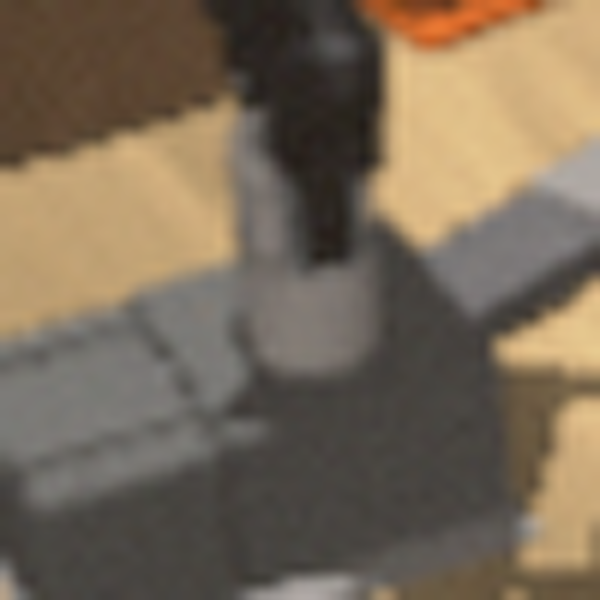

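It has entered the hole: z dropped to 95.9 with no axial force. Carry on down in millimetre steps, feeling for the seat.

Call:
{"op": "step_arm", "data": {
  "xyz": [
    [0,0.03,0.1],
    [0,0.03,0.2],
    [0,0.03,0.3],
    [0,0.03,0.4],
    [0,0.03,0.5],
    [0,0.03,0.6],
    [0,0.03,0.6],
    [0,0.03,0.6]
  ],
  "twist": [0,0,0,0,0,0,0,0]
}}

```text
clock: 36.1
tool_pos: [553.3, -296.6, 89.8]
tcp_rot: [0.268, 3.128, -0.002]
wrist_force: [0.3, -0.1, -2.5]
opening: 38.6
```

Call:
{"op": "step_arm", "data": {
  "xyz": [
    [0,0,0.1],
    [0,0,0.2],
    [0,0,0.3],
    [0,0,0.4],
    [0,0,0.5],
    [0,0,0.5],
    [0,0,0.5],
    [0,0,0.5]
  ],
  "twist": [0,0,0,0,0,0,0,0]
}}

```text
clock: 37.1
tool_pos: [553.5, -296.7, 85.2]
tcp_rot: [0.268, 3.127, -0.003]
wrist_force: [-0.3, 2.1, 2.2]
opening: 38.9
```

Call:
{"op": "step_arm", "data": {
  "xyz": [
    [0,0,0.1],
    [0,0,0.2],
    [0,0,0.3],
    [0,0,0.4],
    [0,0,0.4],
    [0,0,0.4],
    [0,0,0.4],
    [0,0,0.4]
  ],
  "twist": [0,0,0,0,0,0,0,0]
}}

```text
clock: 38.1
tool_pos: [553.5, -296.7, 81.1]
tcp_rot: [0.268, 3.127, -0.003]
wrist_force: [0.2, 1.2, 2.5]
opening: 38.7
```

```bash
python3 - <<'E'
from h import *
go((554,-298,85),80)
E
```

```text
shift [-0.07 -0.12 -0.39] twist 0.2 pos [ 553.5 -296.7   81.1] F [0.23 1.2  2.48] clk 38.1 q6 -2.05 open 38.7
```

Call:
{"op": "step_arm", "data": {
  "xyz": [
    [0,0,0.1],
    [0,0,0.2],
    [0,0,0.3],
    [0,0,0.4],
    [0,0,0.4],
    [0,0,0.4],
    [0,0,0.4],
    [0,0,0.4]
  ],
  "twist": [0,0,0,0,0,0,0,0]
}}

```text
clock: 39.1
tool_pos: [553.4, -296.7, 76.9]
tcp_rot: [0.268, 3.127, -0.003]
wrist_force: [0.4, -0.0, 2.8]
opening: 38.7
```

Call:
{"op": "step_arm", "data": {
  "xyz": [
    [0,0,0.1],
    [0,0,0.2],
    [0,0,0.3],
    [0,0,0.3],
    [0,0,0.3],
    [0,0,0.3],
    [0,0,0.3],
    [0,0,0.3]
  ],
  "twist": [0,0,0,0,0,0,0,0]
}}

```text
clock: 40.1
tool_pos: [553.8, -296.8, 75.0]
tcp_rot: [0.268, 3.127, -0.003]
wrist_force: [-0.8, 1.9, 6.5]
opening: 38.8
```

Call:
{"op": "step_arm", "data": {
  "xyz": [
    [0,0,0.1],
    [0,0,0.2],
    [0,0,0.3],
    [0,0,0.4],
    [0,0,0.4],
    [0,0,0.4],
    [0,0,0.4],
    [0,0,0.4]
  ],
  "twist": [0,0,0,0,0,0,0,0]
}}

```text
clock: 41.1
tool_pos: [554.9, -297.3, 74.7]
tcp_rot: [0.268, 3.125, -0.004]
wrist_force: [-3.9, 4.0, 16.7]
opening: 38.8
```

Call:
{"op": "step_arm", "data": {
  "xyz": [
    [0,0,0],
    [0,0,0],
    [0,0,0],
    [0,0,0],
    [0,0,0],
    [0,0,0],
    [0,0,-0.5],
    [0,0,-1.5]
  ],
  "twist": [0,0,0,0,0,0,0,0],
  "jaw": 8.0
}}

```text
clock: 42.1
tool_pos: [554.6, -297.1, 89.9]
tcp_rot: [0.268, 3.126, -0.003]
wrist_force: [0.4, 0.1, -0.6]
opening: 79.9
```

Call:
{"op": "step_arm", "data": {
  "xyz": [
    [0,0,-2.0],
    [0,0,-4.0],
    [0,0,-5.0],
    [0,0,-5.0],
    [0,0,-5.0],
    [0,0,-5.0],
    [0,0,-5.0],
    [0,0,-5.0]
  ],
  "twist": [0,0,0,0,0,0,0,0]
}}

```text
clock: 43.1
tool_pos: [554.3, -296.9, 139.5]
tcp_rot: [0.268, 3.126, -0.002]
wrist_force: [0.4, -0.2, -0.7]
opening: 79.8
```

Call:
{"op": "step_arm", "data": {
  "xyz": [
    [0,0,0],
    [0,0,0],
    [0,0,0],
    [0,0,0],
    [0,0,0],
    [0,0,0],
    [0,0,0],
    [0,0,0]
  ],
  "twist": [0,0,0,0,0,0,0,0],
  "jaw": 0,
  "squeeze": 40
}}

```text
clock: 44.1
tool_pos: [554.3, -296.9, 139.5]
tcp_rot: [0.268, 3.126, -0.002]
wrist_force: [0.3, 0.3, 0.4]
opening: -0.1
```

```bash
python3 - <<'E'
from h import *
go((553.5,-296.8,113),80)
I,D=snap("scene","s17"); cv2.imwrite("pics/c17.png",cv2.resize(I[140:200,235:295],(600,600),interpolation=cv2.INTER_CUBIC)[...,::-1])
W=cloud("scene",D); P=W[np.hypot(W[...,0]-553.5,W[...,1]+297)<12]; P=P[(P[:,2]<120)&(P[:,2]>95)]; print(len(P),np.percentile(P[:,2],[20,50,80]))
E
```

```text
shift [0.09 0.   2.65] twist 0.2 pos [ 554.3 -296.9  139.5] F [0.26 0.3  0.38] clk 44.1 q6 -2.05 open -0.1
29 [105.40399571 108.40652429 110.4348648 ]
```

View pics/c17.png

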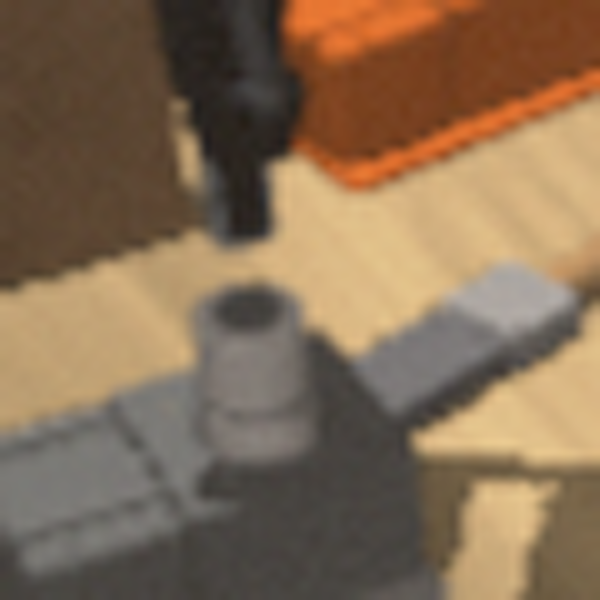

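The cartridge stands in the hole with its disc top at z≈108. The shut fingertips are above it, and I'll press from the top to confirm the stop.

Call:
{"op": "step_arm", "data": {
  "xyz": [
    [0,0,0.6],
    [0,0,1.2],
    [0,0,1.8],
    [0,0,2.3],
    [0,0,2.6],
    [0,0,2.7],
    [0,0,2.8],
    [0,0,2.8]
  ],
  "twist": [0,0,0,0,0,0,0,0]
}}

```text
clock: 45.15
tool_pos: [554.4, -297.0, 111.6]
tcp_rot: [0.268, 3.126, -0.002]
wrist_force: [-0.5, -0.3, -0.3]
opening: -0.0
```

Call:
{"op": "step_arm", "data": {
  "xyz": [
    [0,0,0.1],
    [0,0,0.2],
    [0,0,0.3],
    [0,0,0.4],
    [0,0,0.5],
    [0,0,0.5],
    [0,0,0.5],
    [0,0,0.5]
  ],
  "twist": [0,0,0,0,0,0,0,0]
}}

```text
clock: 46.15
tool_pos: [555.1, -297.5, 109.0]
tcp_rot: [0.268, 3.125, -0.004]
wrist_force: [-1.4, 1.5, 7.3]
opening: -0.1
```

Call:
{"op": "step_arm", "data": {
  "xyz": [
    [0,0,0.2],
    [0,0,0.3],
    [0,0,0.4],
    [0,0,0.5],
    [0,0,0.6],
    [0,0,0.6],
    [0,0,0.6],
    [0,0,0.6]
  ],
  "twist": [0,0,0,0,0,0,0,0]
}}

```text
clock: 47.15
tool_pos: [556.3, -297.7, 109.0]
tcp_rot: [0.267, 3.124, -0.004]
wrist_force: [-7.4, 6.7, 20.6]
opening: -0.5
```

Firm: no movement between 7 and 21 N. Retracting for the final checks.

Call:
{"op": "step_arm", "data": {
  "xyz": [
    [0,0,-0.5],
    [0,0,-2.0],
    [0,0,-4.0],
    [0,0,-7.0],
    [0,0,-10.0],
    [0,0,-12.0],
    [0,0,-12.0],
    [0,0,-12.0]
  ],
  "twist": [0,0,0,0,0,0,0,0]
}}

```text
clock: 48.15
tool_pos: [555.0, -296.9, 227.6]
tcp_rot: [0.267, 3.125, -0.003]
wrist_force: [0.4, 0.2, -0.8]
opening: 0.0
```

```bash
python3 - <<'E'
from h import *
go((400,-297,250))
I,D=snap("scene","s18"); T,_=snap("top","t18")
cv2.imwrite("pics/c18.png",np.hstack([cv2.resize(I[150:310,220:400],(450,400)),cv2.resize(T[110:220,170:266],(349,400))])[...,::-1])
W=cloud("scene",D); P=W[np.hypot(W[...,0]-553.5,W[...,1]+297)<12]; P=P[(P[:,2]<120)&(P[:,2]>95)]; print(len(P),np.percentile(P[:,2],[20,50,80]))
E
```

```text
shift [15.26 -2.64 -2.31] twist 0 pos [ 555.  -296.9  227.6] F [ 0.35  0.25 -0.77] clk 48.15 q6 -2.05 open 0.0
28 [105.58295565 108.80521684 110.27703431]
```

View pics/c18.png

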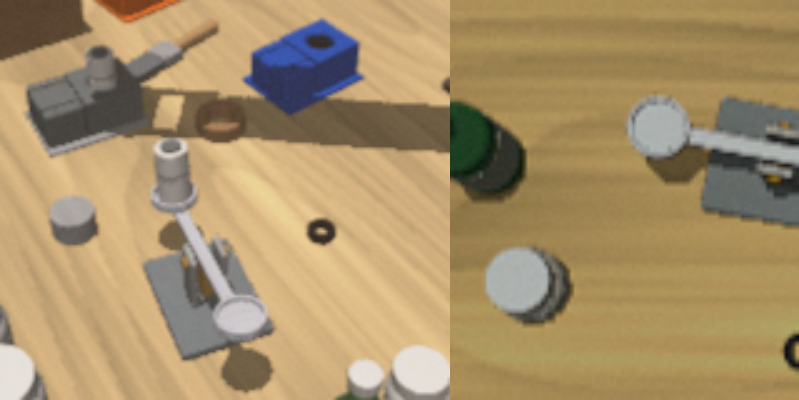

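The final view shows the heavy cartridge in the grey dispenser (100,65), the light one standing in the right cup (172,170) and the bystanders in view unmoved. Handing in.

```bash
python3 -c "
from bench import hand_in
print(hand_in())"
```

```text
the job is handed in; nothing more can be done
None
```

The heavier cartridge is in the grey dispenser and pushed home; the lighter one is still standing in the right cup. I handed the job in at about 48 s.

- **Weighing:** I stood one cartridge in each cup, let go and let the balance settle. The left side dropped: its cartridge top was at about z 144 mm, the right one's at about 164 mm. The wrist force agreed, at about 1.9 N for the left cartridge and 0.6 N for the right.
- **Removing the heavy one:** I lifted it slowly so the beam eased over. I then stood it briefly on bare table and re-gripped it so it was upright.
- **Inserting it:** The first try caught on the edge of the hole, pressing about 12 N there, because I was 1–2 mm off. I shifted it and it went in. The seat gave way steadily over about 10 mm at about 5 N, then met a firm stop.
- **Confirming the stop:** I released it and pressed again on the disc with shut fingers. It did not move between 7 and 21 N on the vertical axis (about 23 N in all).
- **Last pictures:** The disc top is at about z 108–109 mm, which puts the cartridge underside about 26 mm below the mouth. The bystanders I could see looked unmoved, but I judged that by eye and did not measure it.
- **Less gentle moment:** The first cartridge was set down with about 12 N on the left cup at its stop before I backed off.

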